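# Stack the coupon tray on the case's lower tray by feel

### The job

Lift the tray of pipe coupons by its bar handle and stack it, lengthwise like the lower tray, on the lower tray so that its four corner lugs drop into the four sockets and it sits fully home and level, then let go. The socket frame on the lower tray has side play, so feel for the sockets: rest the tray lightly on the frame and slide it sideways until the lugs fall in, never ramming or dropping it. Keep the tray level with both coupons in it and leave the other things on the table alone.

Things in the scene. Friction and masses are not known exactly. Their poses are not given: they have to be found in the camera images.
- tray: Loose upper tray: grey open plastic, 225 (x, long) x 155 (y) mm, four pockets, bar handle on top; 0.36 to 0.56 kg plus 0.3 kg of coupons. Stands on four square corner lugs, 14 x 14 x 12 mm tall, centred at x +-92, y +-58 mm. Origin: tray centre at the level of the lug feet; its underside is 12 mm and its wall tops 57 mm above that. z up. Half-turn symmetric.
- tray_handle (a point): Centre of the tray's black handle bar, 115 mm above the lug feet. The bar runs along the tray's x: 124 long, 18 wide (y), 16 high (z), on two posts at x +-56 mm (12 long in x). Between the posts the space under the bar is free down to the wall tops.
- lower_tray: Lower tray, fixed to the table: grey open plastic case 250 (x, long) x 200 (y) x 54 mm, with an aluminium socket frame lying on top (see frame_stop). Origin: centre of the case's underside, on the table; z up. The upper tray's origin is 58 mm above this one with its lugs home (its underside then rests on the frame) and 70 mm with its lugs standing on the frame beside the sockets.
- frame_stop (a point): Where the socket frame's centre lies, at its flat top, when against its -y stop; 14 mm to -y of the case's middle, 70 mm above the table. Two rails, 50 (x) x 164 (y) mm, at x +-92 mm; through sockets 18 (x) x 17 (y), 16 mm deep, at x +-92, y +-58 mm. The real frame sits 3 to 25 mm from here towards the lower tray's +y, unmeasured, 0 in x. It shifts only under about 20 N.
- coupon_large: Dark steel pipe coupon, a ring 48 mm across and 50 mm tall, standing in one of the tray's pockets. Origin: centre of its underside, 16 mm above the lug feet.
- coupon_small: Bright steel pipe coupon, a ring 34 mm across and 60 mm tall, standing in the diagonally opposite pocket. Origin: centre of its underside, 16 mm above the lug feet.
- pipe: Bystander: dark steel pipe piece 90 mm across, 130 mm tall, standing outside of the trays at one side. Origin: centre of its underside.
- gauge: Bystander: black hand-held thickness gauge 130 x 70 x 30 mm, lying beyond the trays. Origin: centre of its underside.
- step_block: Bystander: steel step block 72 x 25 mm, steps 8 to 32 mm high, lying between the two trays, nearer the robot. Origin: centre of its underside.
- couplant: Bystander: white plastic bottle 50 mm across, 130 mm tall, standing outside of the trays at one side. Origin: centre of its underside.
Things that resemble listed ones, but are neither listed nor needed, are in the scene too. What is shaped like the coupon_large but purple is not meant.

How it is judged:
By the outcome, as a careful person would: the job done as asked, in the order asked, and still so for the second after the job is handed in, with the robot touching nothing.
It also fails if it takes over 72 s, if anything falls off the work surface, if the arm or the gripper's body presses on something with over 40 N, if the wrist force passes 120 N, or if a joint passes its speed limit or range.

### The arm

A 6-joint arm with a two-finger parallel gripper is mounted at the origin on the work surface. World frame = base frame: x ahead of the robot, y to its left, z up, the work surface at z = 0. Lengths are in m, angles in rad, forces in N, time in s.
With the tool pointing down it reaches from about 0.25 to 0.725 m from the base axis. Payload 4 kg.
Tool frame: the origin (TCP) lies on the centre line of the jaws, within the pads' length; the fingertips stand 22 mm ahead of it and the grasp point (between the pads) lies 3 mm ahead of it; z points along the fingers, y is the line along which they close (so a half turn about z gives the same grasp; the last joint's range is limited). The gripper opens to 85 mm and grips with 20 to 120 N. Pads are 22 mm wide; open, the fingers measure 114 mm over their backs; the gripper's body (76 mm by 85 mm) begins 54 mm behind the grasp point. The pads swing forward as they close: fully open they stand 13 mm farther back than shut.
Start: joints at [1.301, 0.241, 0.005, 1.335, 0, 1.571], TCP at [0.133, 0.482, 0.253] pointing down, gripper open.
Joint ranges: [-2.72, 2.72], [-1.05, 1.87], [-1.09, 1.28], [-1.99, 2.15], [-1.42, 1.44], [-3.14, 3.14]. Speed limits (rad/s): [2.79, 2.79, 3.14, 3.14, 3.14, 3.14].

### API

Orientations are given as a unit quaternion [x, y, z, w].
In Python, from workcell import bot gives the robot as it stands.
- The arm moves only by the shell command python3 -m inch 'ROWS'. ROWS is JSON, one flat list of numbers, 7 for each row, row after row: the shift along the world's x, y, z in mm, then the turn, a rotation vector about the world's x, y, z in rad, then the opening in per cent of the stroke, from 0 (shut) to 100 (fully open). A call has 1 to 8 rows; each row is the pose to reach, as a shift and turn from the pose commanded when the call began; what a row does not reach only later rows make up. A row lasts 1/12 s, in which the tool goes at most 41.7 mm and 7.16 degrees, less where a joint would pass 70% of its speed; a pose out of reach is approached as far as the arm can. A call with a gripper value outside its range is refused whole. The fingers move at their own pace and stop on an object; the grip force is fixed at half the most. Time passes only in rows, so rows that repeat a pose let the fingers close. It gives the time, the measured TCP pose, the force, the opening and the grip force at its end, in the units of the state.
- bot.get_obs(): the state, without advancing time (a new reading comes with each control period).
- bot.camera(name): name is "scene" or "top"; returns the picture (480x640x3 uint8, blue, green, red); there is no depth.
- bot.camera_info(name): a dict with "intrinsics" (3x3 intrinsics, pixels), "distortion" ([k1, k2, p1, p2, k3] as OpenCV has them; the pictures are not rectified), "camera_from_world" (4x4, takes a point from world to camera coordinates). Camera axes: x right, y down, z forward; pixel columns grow to the right and rows downward; lengths in m; the calibration is good to about 2 mm. A picture is of the moment at which its call begins. camera_info takes no time and is no camera call.
- bot.job_done(): hands the job in; it is judged then, once.
Trained networks look in the newest picture that a camera, given by its name, has taken for a name from the list of things; names that differ only in an ending like _2 or _b are one class to them, and where a whole thing is asked for, a point or a joint stands for the part that bears it (a point fixed in the world has none). Each returns a list of dicts, best first, with "confidence" (0 to 1); they miss things now and then, are a little off and sometimes report something else, mostly with a low value. They report only what shows in the picture. A call takes as long as a camera call. They do not tell look-alikes from the thing itself.
- bot.silhouettes(camera, target): "mask" (480x640 bool, what is visible of it) and "uv" ([column, row] in pixels, amid what is visible of it).
- bot.spot_point(camera, target): "uv" ([column, row] in pixels: a listed point, or the origin of a listed thing).
The state is a dict: "clock": time; "joint_pos": joint angles; "joint_vel": joint speeds; "tau": joint torques, N m; "eef_pos": TCP position; "tool_rot": TCP orientation; "ft_force": force on the tool from outside, world axes, zero at the start; "ft_torque": the same for the moment, N m; "grip_width": finger opening in m; "grasp_force": force on a finger pad.
Only numpy, scipy, OpenCV 4.12 (cv2) and the standard library are available. Lean on these libraries where they do the work, as an engineer would, in place of code of your own. Each camera call takes 0.05 s, during which the arm holds its last target. There are 200 camera calls.

## Working session

There is one attempt and no reset: what is moved stays moved. The work goes in short steps, Python scripts to look and compute and a shell command to move; the robot and the scene stay as the last step left them, time stands still between calls to the robot, and variables do not carry over. Pictures are saved under pics/ and viewed, at most 10 in all, crops included, and the job is handed in when it is done.

```bash
mkdir -p pics
cat > h.py <<'E'
import numpy as np,cv2
from workcell import bot
def ray(cam,uv):
    i=bot.camera_info(cam);K=np.array(i["intrinsics"]);D=np.array(i["distortion"]);T=np.array(i["camera_from_world"])
    n=cv2.undistortPoints(np.array([[uv]],float),K,D)[0,0]
    R=T[:3,:3];return -R.T@T[:3,3],R.T@np.array([n[0],n[1],1])
def onz(cam,uv,z):
    o,d=ray(cam,uv);return o+d*(z-o[2])/d[2]
def proj(cam,P):
    i=bot.camera_info(cam);T=np.array(i["camera_from_world"])
    return cv2.projectPoints(np.array(P,float).reshape(-1,3),cv2.Rodrigues(T[:3,:3])[0],T[:3,3],np.array(i["intrinsics"]),np.array(i["distortion"]))[0][:,0]
E
python3 - <<'E'
from h import *
for c in ("scene","top"):
    cv2.imwrite(f"pics/{c}0.png",bot.camera(c))
    for t,z in (("tray",0),("tray_handle",.115),("lower_tray",0),("frame_stop",.07),("coupon_large",.016),("coupon_small",.016),("pipe",0),("gauge",0),("step_block",0),("couplant",0)):
        for r in bot.spot_point(c,t)[:3]: print(c,t,np.round(r["uv"]),round(r["confidence"],2),onz(c,r["uv"],z).round(3))
    T=np.array(bot.camera_info(c)["camera_from_world"]);print((-T[:3,:3].T@T[:3,3]).round(2))
print(bot.get_obs())
E
```

```text
scene tray [404. 265.] 0.67 [0.488 0.213 0.   ]
scene tray_handle [410. 233.] 0.84 [0.485 0.216 0.115]
scene lower_tray [274. 222.] 0.8 [ 0.512 -0.219 -0.   ]
scene lower_tray [398. 243.] 0.61 [ 0.409  0.163 -0.   ]
scene frame_stop [272. 208.] 0.66 [ 0.53  -0.211  0.07 ]
scene coupon_large [353. 305.] 0.91 [0.709 0.168 0.016]
scene coupon_large [405. 274.] 0.71 [0.539 0.238 0.016]
scene coupon_large [341. 265.] 0.7 [0.596 0.069 0.016]
scene coupon_small [398. 247.] 0.6 [0.445 0.174 0.016]
scene pipe [465. 317.] 0.85 [0.591 0.422 0.   ]
scene pipe [270. 205.] 0.49 [ 0.439 -0.289  0.   ]
scene gauge [279. 302.] 0.84 [ 0.784 -0.009  0.   ]
scene step_block [351. 229.] 0.55 [0.419 0.007 0.   ]
scene step_block [465. 321.] 0.23 [0.602 0.426 0.   ]
[1.43 0.52 0.89]
top tray [220. 302.] 0.79 [0.486 0.219 0.   ]
top tray_handle [210. 297.] 0.57 [0.484 0.22  0.115]
top frame_stop [426. 292.] 0.89 [ 0.518 -0.229  0.07 ]
top coupon_large [249. 206.] 0.75 [0.706 0.168 0.016]
top coupon_large [208. 275.] 0.64 [0.544 0.249 0.016]
top coupon_large [288. 266.] 0.62 [0.572 0.071 0.016]
top coupon_sm
[... 317 characters left out ...]
  1.23]
{'clock': 1.1, 'joint_pos': array([1.30099253e+00, 2.40603763e-01, 5.02844680e-03, 1.33519182e+00,
       2.28945930e-05, 1.57076550e+00]), 'joint_vel': array([ 0.00053056, -0.00062628, -0.00058887,  0.00081671,  0.0010179 ,
       -0.0020338 ]), 'tau': array([-7.17117109e-04, -3.72219479e+01,  2.52696794e+01,  1.29919423e-03,
       -6.16040893e-05, -4.09066914e-06]), 'eef_pos': array([0.13326922, 0.48192875, 0.25331546]), 'tool_rot': array([ 1.34477830e-01,  9.90916602e-01,  1.60028364e-05, -9.38002235e-06]), 'ft_force': array([ 0.5203663 ,  0.60879273, -0.24313609]), 'ft_torque': array([-0.01874948,  0.00643637, -0.00160008]), 'grasp_force': 0.0, 'grip_width': 0.08517654810091635}
```

View pics/scene0.png

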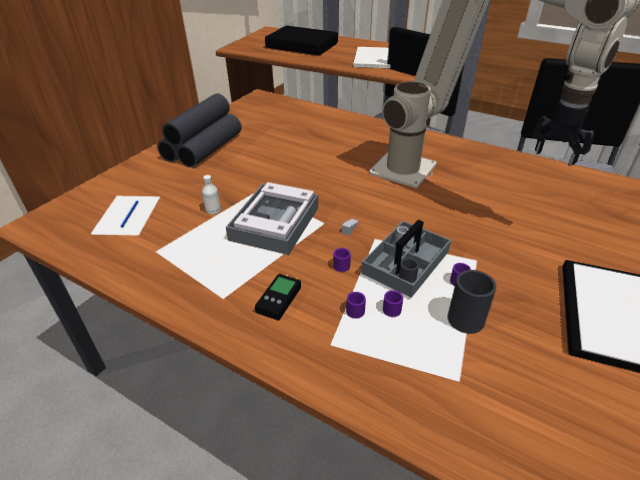

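View pics/top0.png

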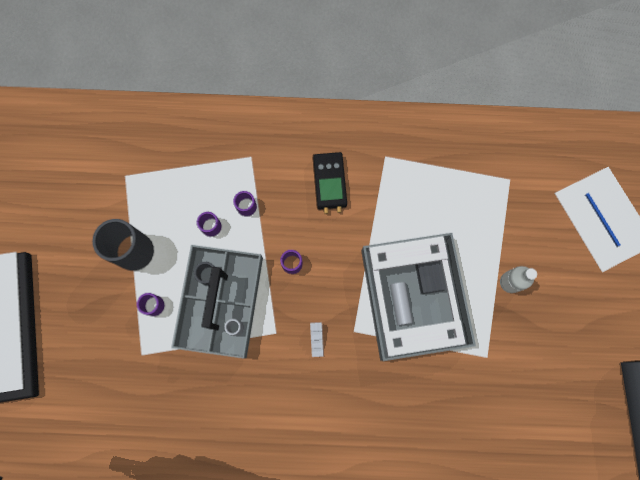

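Tray with its black handle is at (213,298) in the top image and the lower tray with its frame is at (418,297). The purple rings at (245,203), (208,224), (291,262) and (150,305) are look-alikes. What could be taken for the loose tray: the lower tray at (418,297), which has no handle and carries the frame, so I choose (213,298). Close crop next.

Run:
```python
from h import *
im=bot.camera("top")
a=cv2.resize(im[235:365,165:275],None,fx=4,fy=4,interpolation=cv2.INTER_CUBIC)
b=cv2.resize(im[225:365,355:480],None,fx=3.7,fy=3.7,interpolation=cv2.INTER_CUBIC)
h=max(a.shape[0],b.shape[0]);c=np.zeros((h,a.shape[1]+b.shape[1],3),np.uint8);
c[:a.shape[0],:a.shape[1]]=a;c[:b.shape[0],a.shape[1]:]=b
cv2.imwrite("pics/crop1.png",cv2.resize(c,(800,int(800*c.shape[0]/c.shape[1])))[:600]);print(c.shape)
# sockets: dark small blobs in frame
g=im.max(2)
for name,(x,y) in dict(fr=(382,257),fl=(435,249),nr=(397,342),nl=(452,334)).items():
    p=g[y-8:y+9,x-8:x+9].astype(float); w=np.clip(130-p,0,None)
    yy,xx=np.mgrid[y-8:y+9,x-8:x+9]; u=np.array([(w*xx).sum(),(w*yy).sum()])/w.sum()
    print(name,u.round(1),onz("top",u,.07).round(4),int((p<100).sum()))
m=bot.silhouettes("top","tray")[0]["mask"]
d=(g<40)&m; d=d.astype(np.uint8)
n,l,s,ce=cv2.connectedComponentsWithStats(d)
for k in range(1,n):
    if s[k,4]>100: print(s[k],ce[k].round(1),cv2.minAreaRect(np.argwhere(l==k)[:,::-1].astype(np.float32)))
for q in ("tray","lower_tray"):
    for r in bot.silhouettes("top",q)[:2]:
        mm=cv2.minAreaRect(np.argwhere(r["mask"])[:,::-1].astype(np.float32));print(q,r["confidence"],mm)
        P=np.array([onz("top",v,.057)[:2] for v in cv2.boxPoints(mm)]);print(P.round(3).tolist(),P.mean(0))
```

```text
(520, 902, 3)
fr [381.7 256.6] [ 0.5913 -0.1336  0.07  ] 42
fl [434.3 248.5] [ 0.6137 -0.2471  0.07  ] 39
nr [397.2 342. ] [ 0.4111 -0.1692  0.07  ] 44
nl [451.  333.4] [ 0.4334 -0.2822  0.07  ] 39
[209 269  19  61 186] [216.9 298.2] ((218.2883758544922, 299.2229919433594), (9.247136116027832, 60.144283294677734), 9.819300651550293)
tray 0.81 ((217.14866638183594, 301.1081237792969), (76.60992431640625, 107.3525390625), 9.462322235107422)
[[0.38, 0.306], [0.609, 0.289], [0.588, 0.122], [0.361, 0.145]] [0.48452277 0.2158226 ]
```

View pics/crop1.png

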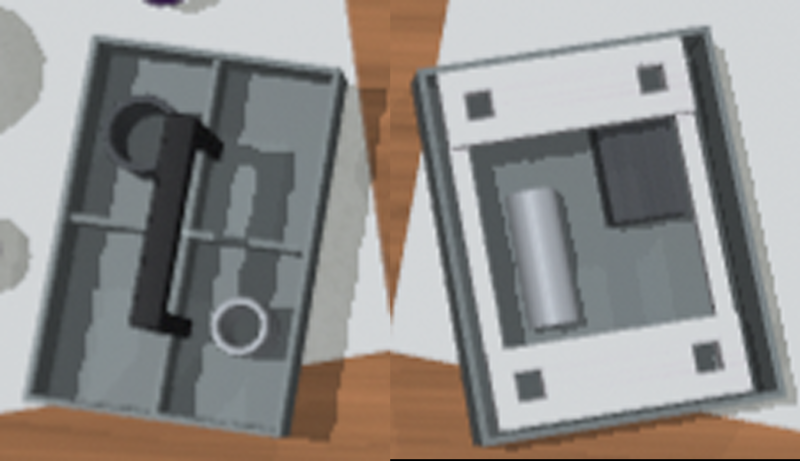

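The crop confirms the choice: the grey tray with the black handle (213,298), the dark coupon at (207,273) and the bright one at (232,326). The frame's four sockets are visible, and their spacing matches what was given (184 x 116 mm).

Run:
```python
from h import *
from scipy.optimize import least_squares
a=onz("top",[165+178/3.548,235+116/3.548],.123);b=onz("top",[165+147/3.548,235+328/3.548],.123)
print("bar",a.round(4),b.round(4),np.linalg.norm(a-b),(a+b)/2,np.arctan2(*(a-b)[[1,0]]))
# tray rim outer corners, crop pixels
c=np.array([[96,38],[345,71],[285,437],[27,402]])/3.548+[165,235]
P=np.array([onz("top",v,.057)[:2] for v in c]);print(P.round(4),P.mean(0),[np.linalg.norm(P[i]-P[i-1]).round(3) for i in range(4)])
d=P[0]-P[3];print(np.arctan2(d[1],d[0]));d=P[1]-P[2];print(np.arctan2(d[1],d[0]))
# lower case rim corners z=.054
c=np.array([[415,73],[708,28],[783,390],[478,445]])-[390,0];c=c*902/800/3.7+[355,225]
P=np.array([onz("top",v,.054)[:2] for v in c]);print(P.round(4),P.mean(0),[np.linalg.norm(P[i]-P[i-1]).round(3) for i in range(4)])
q=bot.get_obs();print(q["eef_pos"])
```

```text
bar [0.5442 0.2126 0.123 ] [0.4226 0.2205 0.123 ] 0.12186448498605375 [0.48341064 0.21653773 0.123     ] -0.06454549850138687
[[0.601  0.2802]
 [0.5866 0.1255]
 [0.3652 0.1473]
 [0.3792 0.3018]] [0.48299269 0.21369205] [np.float64(0.223), np.float64(0.155), np.float64(0.222), np.float64(0.155)]
-0.09688950820747089
-0.0980519638043609
[[ 0.6135 -0.0931]
 [ 0.6525 -0.2895]
 [ 0.4142 -0.3363]
 [ 0.3717 -0.1396]] [ 0.51296336 -0.21463503] [np.float64(0.246), np.float64(0.2), np.float64(0.243), np.float64(0.201)]
[0.13325863 0.48191076 0.25331525]
```

```bash
python3 -m inch '[20,-15,0,0,0,0.02,100, 48,-36,0,0,0,0.04,100, 80,-60,0,0,0,0.06,100, 112,-84,0,0,0,0.08,100, 144,-108,0,0,0,0.1,100, 176,-132,0,0,0,0.12,100, 208,-156,0,0,0,0.14,100, 230,-175,0,0,0,0.16,100]' && python3 -m inch '[30,-22,0,0,0,0.01,100, 60,-45,0,0,0,0.02,100, 90,-70,0,0,0,0.02,100, 110,-84,0,0,0,0.02,100, 120,-92,0,0,0,0.02,100, 120,-92,-30,0,0,0.02,100, 120,-92,-60,0,0,0.02,100, 120,-92,-60,0,0,0.02,100]'
python3 - <<'E'
from h import *
im=bot.camera("top");s=bot.camera("scene")
a=cv2.resize(im[225:375,150:290],None,fx=2.8,fy=2.8,interpolation=cv2.INTER_CUBIC);b=cv2.resize(s[150:300,330:470],None,fx=2.8,fy=2.8,interpolation=cv2.INTER_CUBIC)
cv2.imwrite("pics/c2.png",np.hstack([a,b]))
E
```

```text
clock: 1.97
eef_pos: [0.3655, 0.3051, 0.2535]
tool_rot: [0.055, 0.998, 0.0, 0.001]
ft_force: [-0.0, 0.9, 0.4]
grip_width: 0.0854
grasp_force: 0.0
clock: 2.63
eef_pos: [0.4796, 0.2133, 0.1877]
tool_rot: [0.045, 0.999, -0.002, -0.005]
ft_force: [-2.1, -0.2, -0.7]
grip_width: 0.0851
grasp_force: 0.0
```

View pics/c2.png

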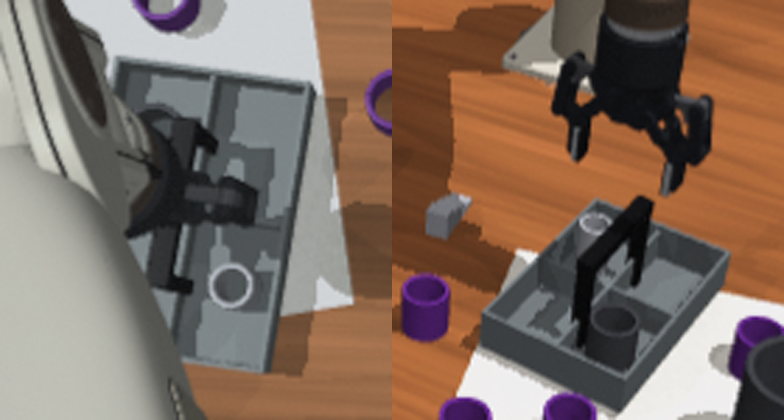

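The gripper is centred above the handle bar (scene view, bar at about (612,250) in the crop), and the fingers straddle it. Descend and grip.

```bash
python3 -m inch '[0,0,-20,0,0,0,100, 0,0,-45,0,0,0,100, 0,0,-65,0,0,0,100, 0,0,-75,0,0,0,100, 0,0,-75,0,0,0,70, 0,0,-75,0,0,0,45, 0,0,-75,0,0,0,30, 0,0,-75,0,0,0,22]' && python3 -m inch '[0,0,0,0,0,0,18, 0,0,0,0,0,0,10, 0,0,0,0,0,0,5, 0,0,0,0,0,0,0, 0,0,0,0,0,0,0, 0,0,0,0,0,0,0, 0,0,0,0,0,0,0, 0,0,0,0,0,0,0]'; python3 -c "
from h import *
o=bot.get_obs();print(o['ft_force'],o['ft_torque'],o['grip_width'])"
```

```text
clock: 3.4
eef_pos: [0.4845, 0.2156, 0.1202]
tool_rot: [0.045, 0.999, 0.001, 0.002]
ft_force: [-0.5, -0.1, -0.2]
grip_width: 0.0389
grasp_force: 0.0
clock: 4.07
eef_pos: [0.4843, 0.2162, 0.1196]
tool_rot: [0.044, 0.999, 0.001, 0.001]
ft_force: [-0.3, 4.9, 5.9]
grip_width: 0.0168
grasp_force: 64.1
[-0.29195474  4.89222169  5.94971489] [ 0.8147212  -0.00101024  0.06531709] 0.016811733680095454
```

```bash
python3 -m inch '[0,0,2,0,0,0,0, 0,0,5,0,0,0,0, 0,0,9,0,0,0,0, 0,0,14,0,0,0,0, 0,0,19,0,0,0,0, 0,0,23,0,0,0,0, 0,0,25,0,0,0,0, 0,0,25,0,0,0,0]'
python3 - <<'E'
from h import *
o=bot.get_obs();print(o['ft_force'],o['ft_torque'],o['eef_pos'],o['tool_rot'],o['grip_width'])
s=bot.camera("scene");im=bot.camera("top")
a=cv2.resize(s[170:310,330:470],None,fx=2.8,fy=2.8,interpolation=cv2.INTER_CUBIC);b=cv2.resize(im[225:365,150:290],None,fx=2.8,fy=2.8,interpolation=cv2.INTER_CUBIC)
cv2.imwrite("pics/c3.png",np.hstack([a,b]))
E
```

```text
clock: 4.73
eef_pos: [0.4837, 0.215, 0.144]
tool_rot: [0.045, 0.999, 0.0, 0.001]
ft_force: [-0.3, -0.6, -7.5]
grip_width: 0.0167
grasp_force: 62.2
[-0.27429504 -0.55271617 -7.49362953] [0.0088342  0.01232488 0.00807227] [0.48368383 0.2150018  0.14401779] [4.49421303e-02 9.98989407e-01 2.31071458e-04 5.62199563e-04] 0.016734809025530713
```

View pics/c3.png

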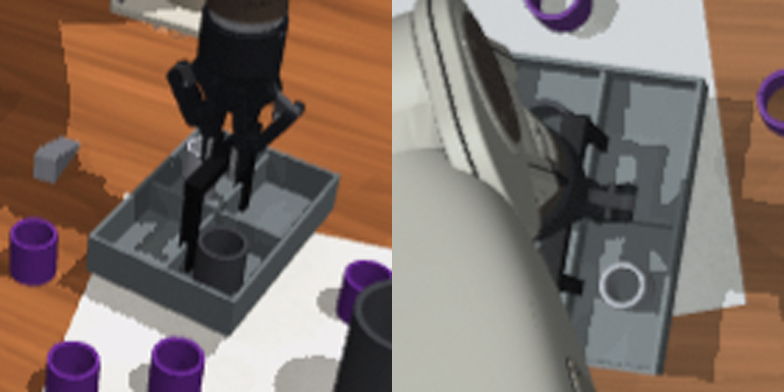

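The tray is up and level (torques near zero, 7.5 N) with both coupons in it. Next I raise it and carry it over.

```bash
python3 -m inch '[0,0,4,0,0,0,0, 0,0,12,0,0,0,0, 0,0,24,0,0,0,0, 0,0,37,0,0,0,0, 0,0,50,0,0,0,0, 0,-2,62,0,0,0,0, 1,-7,71,0,0,0.01,0, 2,-15,75,0,0,0.02,0]' && python3 -m inch '[1,-14,0,0,0,0.01,0, 2,-32,0,0,0,0.02,0, 3,-53,0,0,0,0.04,0, 4,-76,0,0,0,0.055,0, 5,-99,0,0,0,0.07,0, 7,-122,0,0,0,0.085,0, 8,-145,0,0,0,0.1,0, 10,-168,0,0,0,0.115,0]' && python3 -m inch '[2,-23,0,0,0,0.015,0, 3,-46,0,0,0,0.03,0, 5,-69,0,0,0,0.045,0, 7,-92,0,0,0,0.06,0, 8,-115,0,0,0,0.075,0, 10,-138,0,0,0,0.09,0, 12,-161,0,0,0,0.105,0, 13,-180,0,0,0,0.12,0]' && python3 -m inch '[1,-17,0,0,0,0.01,0, 2,-31,0,0,0,0.02,0, 3,-43,0,0,0,0.025,0, 4,-52,0,0,0,0.029,0, 5,-58,0,0,0,0.029,0, 5,-60,0,0,0,0.029,0, 5,-60,0,0,0,0.029,0, 5,-60,0,0,0,0.029,0]'
python3 - <<'E'
from h import *
o=bot.get_obs();print(o['eef_pos'],o['tool_rot'],o['ft_force'],o['ft_torque'],2*np.arctan2(o['tool_rot'][1],o['tool_rot'][0]))
s=bot.camera("scene");im=bot.camera("top")
a=cv2.resize(s[150:270,210:340],None,fx=3,fy=3,interpolation=cv2.INTER_CUBIC);b=cv2.resize(im[220:370,345:485],(390,418),interpolation=cv2.INTER_CUBIC)[:360]
cv2.imwrite("pics/c4.png",np.hstack([a,b]));cv2.imwrite("pics/top4.png",im)
E
```

```text
clock: 5.5
eef_pos: [0.4861, 0.2004, 0.2204]
tool_rot: [0.034, 0.999, 0.001, 0.001]
ft_force: [0.5, -0.2, -8.3]
grip_width: 0.0168
grasp_force: 62.2
clock: 6.17
eef_pos: [0.4945, 0.03, 0.2181]
tool_rot: [-0.023, 1.0, -0.0, -0.001]
ft_force: [0.4, 0.2, -7.2]
grip_width: 0.0168
grasp_force: 62.1
clock: 6.83
eef_pos: [0.5076, -0.1505, 0.218]
tool_rot: [-0.082, 0.997, -0.0, -0.0]
ft_force: [0.0, 1.3, -8.8]
grip_width: 0.017
grasp_force: 62.2
clock: 7.5
eef_pos: [0.5131, -0.2076, 0.2182]
tool_rot: [-0.097, 0.995, 0.0, -0.0]
ft_force: [0.5, 0.2, -8.5]
grip_width: 0.0167
grasp_force: 62.1
[ 0.51308209 -0.20758464  0.2181715 ] [-9.71717575e-02  9.95267538e-01  3.71073975e-04 -2.00957319e-04] [ 0.52757519  0.2093882  -8.49234718] [-0.00331986  0.0975373   0.03050089] 3.3362433361169264
```

View pics/c4.png

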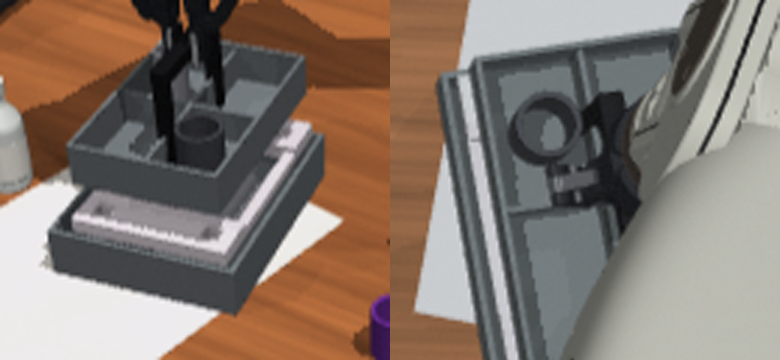

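Tray hangs level over the frame, aligned with it. Lower it to just above the frame, then creep down.

```bash
python3 -m inch '[0,0,-4,0,0,0,0, 0,0,-9,0,0,0,0, 0,0,-14,0,0,0,0, 0,0,-18,0,0,0,0, 0,0,-22,0,0,0,0, 0,0,-24,0,0,0,0, 0,0,-25,0,0,0,0, 0,0,-25,0,0,0,0]' && python3 -m inch '[0,0,-0.5,0,0,0,0, 0,0,-1,0,0,0,0, 0,0,-1.5,0,0,0,0, 0,0,-2,0,0,0,0, 0,0,-2.5,0,0,0,0, 0,0,-3,0,0,0,0, 0,0,-3.5,0,0,0,0, 0,0,-3.5,0,0,0,0]'
```

```text
clock: 8.27
eef_pos: [0.5131, -0.2081, 0.1929]
tool_rot: [-0.097, 0.995, 0.0, -0.0]
ft_force: [-0.4, -0.0, -8.3]
grip_width: 0.0168
grasp_force: 62.1
clock: 8.93
eef_pos: [0.5132, -0.208, 0.1897]
tool_rot: [-0.097, 0.995, 0.0, -0.0]
ft_force: [0.4, 0.4, -7.5]
grip_width: 0.017
grasp_force: 62.1
```

```bash
python3 -m inch '[0,0,-0.3,0,0,0,0, 0,0,-0.6,0,0,0,0, 0,0,-0.9,0,0,0,0, 0,0,-1.2,0,0,0,0, 0,0,-1.5,0,0,0,0, 0,0,-1.5,0,0,0,0]'
```

```text
clock: 9.43
eef_pos: [0.5132, -0.2081, 0.1882]
tool_rot: [-0.097, 0.995, 0.0, -0.0]
ft_force: [-0.5, 0.4, -8.7]
grip_width: 0.0169
grasp_force: 62.2
```

```bash
python3 -m inch '[0,0,-0.3,0,0,0,0, 0,0,-0.6,0,0,0,0, 0,0,-0.8,0,0,0,0, 0,0,-1,0,0,0,0, 0,0,-1,0,0,0,0]'; python3 -c "
from h import *
o=bot.get_obs();print(o['ft_force'],o['ft_torque'],o['eef_pos'])"
```

```text
clock: 9.85
eef_pos: [0.5132, -0.2081, 0.1873]
tool_rot: [-0.097, 0.995, 0.0, -0.0]
ft_force: [0.2, -0.4, -8.0]
grip_width: 0.0168
grasp_force: 62.1
[ 0.20854558 -0.39146483 -7.98555178] [-0.04914366  0.04479558  0.02084381] [ 0.51324477 -0.20808995  0.1872654 ]
```

```bash
python3 -m inch '[0,0,-0.4,0,0,0,0, 0,0,-0.8,0,0,0,0, 0,0,-1.2,0,0,0,0, 0,0,-1.6,0,0,0,0, 0,0,-2,0,0,0,0, 0,0,-2,0,0,0,0]'; python3 -c "
from h import *
o=bot.get_obs();print(o['ft_force'],o['ft_torque'],o['eef_pos'])"
```

```text
clock: 10.35
eef_pos: [0.5132, -0.208, 0.1852]
tool_rot: [-0.097, 0.995, 0.0, -0.0]
ft_force: [0.4, 0.6, -8.8]
grip_width: 0.0167
grasp_force: 62.1
[ 0.39129976  0.57806322 -8.8041107 ] [-0.0131091   0.05948795  0.00012714] [ 0.51321045 -0.20804656  0.18519721]
```

No contact yet, 4 mm below the frame top, so the lugs seem to be entering the sockets directly. Continue gently.

```bash
python3 -m inch '[0,0,-0.4,0,0,0,0, 0,0,-0.8,0,0,0,0, 0,0,-1.2,0,0,0,0, 0,0,-1.6,0,0,0,0, 0,0,-2,0,0,0,0, 0,0,-2.4,0,0,0,0, 0,0,-2.8,0,0,0,0, 0,0,-2.8,0,0,0,0]'
```

```text
clock: 11.02
eef_pos: [0.5132, -0.2081, 0.1824]
tool_rot: [-0.097, 0.995, 0.0, -0.0]
ft_force: [0.2, 0.4, -7.7]
grip_width: 0.017
grasp_force: 62.1
```

```bash
python3 -m inch '[0,0,-0.4,0,0,0,0, 0,0,-0.8,0,0,0,0, 0,0,-1.2,0,0,0,0, 0,0,-1.6,0,0,0,0, 0,0,-2,0,0,0,0, 0,0,-2.4,0,0,0,0, 0,0,-2.8,0,0,0,0, 0,0,-2.8,0,0,0,0]'; python3 -c "
from h import *
o=bot.get_obs();print(o['ft_force'],o['ft_torque'],o['eef_pos'])"
```

```text
clock: 11.68
eef_pos: [0.5132, -0.208, 0.1796]
tool_rot: [-0.097, 0.995, 0.0, -0.0]
ft_force: [0.9, -0.2, -7.9]
grip_width: 0.0165
grasp_force: 62.2
[ 0.85086162 -0.22208832 -7.90570691] [ 0.02361895  0.03502269 -0.03087907] [ 0.51318797 -0.20804196  0.17958342]
```

Expected seating is at TCP z of about 0.1776. Look for contact.

```bash
python3 -m inch '[0,0,-0.3,0,0,0,0, 0,0,-0.6,0,0,0,0, 0,0,-0.9,0,0,0,0, 0,0,-1.2,0,0,0,0, 0,0,-1.5,0,0,0,0, 0,0,-1.8,0,0,0,0, 0,0,-1.8,0,0,0,0]'; python3 -c "
from h import *
o=bot.get_obs();print(o['ft_force'],o['ft_torque'],o['eef_pos'])"
```

```text
clock: 12.27
eef_pos: [0.5133, -0.2081, 0.178]
tool_rot: [-0.097, 0.995, -0.0, 0.0]
ft_force: [-0.4, -1.1, -7.7]
grip_width: 0.0169
grasp_force: 62.3
[-0.44509511 -1.05851039 -7.71764749] [ 0.00439238  0.06290084 -0.00560762] [ 0.5132987  -0.2081064   0.17798791]
```

```bash
python3 -m inch '[0,0,-0.3,0,0,0,0, 0,0,-0.6,0,0,0,0, 0,0,-0.8,0,0,0,0, 0,0,-1,0,0,0,0, 0,0,-1,0,0,0,0]'; python3 -c "
from h import *
o=bot.get_obs();print(o['ft_force'],o['ft_torque'],o['eef_pos'])"
```

```text
clock: 12.68
eef_pos: [0.5133, -0.2081, 0.1776]
tool_rot: [-0.097, 0.995, -0.0, 0.0]
ft_force: [-2.5, 1.5, -2.0]
grip_width: 0.017
grasp_force: 63.0
[-2.54650412  1.48538173 -1.97448526] [0.15130872 0.47881323 0.03146845] [ 0.51332762 -0.20812893  0.17762211]
```

Contact came exactly at the seating height. Take the rest of the weight off and look.

```bash
python3 -m inch '[0,0,-0.3,0,0,0,0, 0,0,-0.6,0,0,0,0, 0,0,-0.6,0,0,0,0]'
python3 - <<'E'
from h import *
o=bot.get_obs();print(o['ft_force'],o['ft_torque'],o['eef_pos'])
s=bot.camera("scene")
cv2.imwrite("pics/c5.png",cv2.resize(s[150:270,200:340],None,fx=5,fy=5,interpolation=cv2.INTER_CUBIC))
E
```

```text
clock: 12.93
eef_pos: [0.5133, -0.2081, 0.1776]
tool_rot: [-0.097, 0.995, -0.0, 0.001]
ft_force: [-5.4, 2.7, 4.4]
grip_width: 0.017
grasp_force: 63.9
[-5.41083587  2.69782931  4.3988131 ] [0.36502565 0.93108724 0.00602564] [ 0.51333868 -0.20810776  0.17756778]
```

View pics/c5.png

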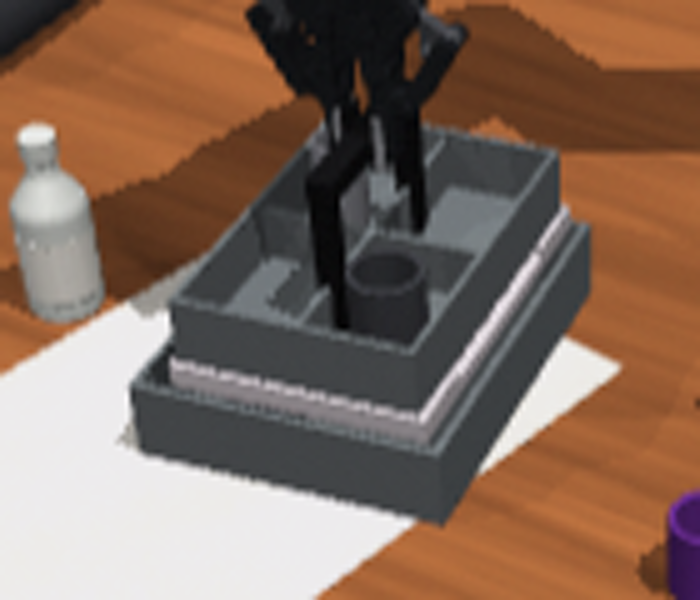

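The tray sits flush on the frame all round. Release gradually and retreat upward.

```bash
python3 -m inch '[0,0,0,0,0,0,15, 0,0,0,0,0,0,22, 0,0,0,0,0,0,30, 0,0,0,0,0,0,40, 0,0,0,0,0,0,55, 0,0,0,0,0,0,70, 0,0,0,0,0,0,70, 0,0,0,0,0,0,70]' && python3 -m inch '[0,0,4,0,0,0,70, 0,0,12,0,0,0,70, 0,0,25,0,0,0,70, 0,0,45,0,0,0,70, 0,0,70,0,0,0,70, 0,0,95,0,0,0,70, 0,0,110,0,0,0,70, 0,0,110,0,0,0,70]' && python3 -m inch '[-20,20,10,0,0,0,70, -50,50,20,0,0,0,70, -80,85,30,0,0,0,70, -110,120,30,0,0,0,70, -135,155,30,0,0,0,70, -150,180,30,0,0,0,70, -150,190,30,0,0,0,70, -150,190,30,0,0,0,70]'
python3 - <<'E'
from h import *
s=bot.camera("scene");im=bot.camera("top")
a=cv2.resize(s[150:270,200:340],None,fx=2.8,fy=2.8,interpolation=cv2.INTER_CUBIC);b=cv2.resize(im[215:370,345:485],None,fx=2.8,fy=2.8,interpolation=cv2.INTER_CUBIC)
c=np.zeros((b.shape[0],a.shape[1]+b.shape[1],3),np.uint8);c[:a.shape[0],:a.shape[1]]=a;c[:,a.shape[1]:]=b
cv2.imwrite("pics/c6.png",c)
E
```

```text
clock: 13.65
eef_pos: [0.5134, -0.2081, 0.1763]
tool_rot: [-0.097, 0.995, -0.0, 0.0]
ft_force: [0.1, -0.2, 0.1]
grip_width: 0.0598
grasp_force: 0.0
clock: 14.32
eef_pos: [0.5151, -0.2088, 0.2915]
tool_rot: [-0.097, 0.995, -0.002, 0.004]
ft_force: [1.0, 0.2, -0.7]
grip_width: 0.0598
grasp_force: 0.0
clock: 14.98
eef_pos: [0.3618, -0.0162, 0.3165]
tool_rot: [-0.099, 0.995, 0.0, 0.0]
ft_force: [0.4, 1.1, -0.2]
grip_width: 0.0596
grasp_force: 0.0
```

View pics/c6.png

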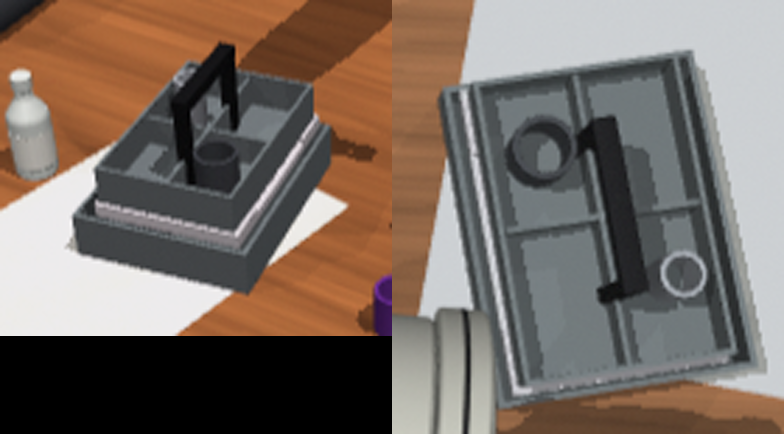

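The tray sits level and flush on the frame, with both coupons in their pockets. The robot is clear.

```bash
python3 -c "
from workcell import bot
print(bot.job_done())"
```

```text
the job is handed in; nothing more can be done
None
```

The tray is stacked lengthwise on the lower tray, fully home and level with both coupons in it, and the job is handed in at about 15 s with the robot clear. The sockets showed clearly in the top camera, so the lugs went straight in on a slow, force-watched descent and no sideways feeling was needed.

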